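# Slide a thin blank over the edge of its feed bed and lay it on the work rest

### The arm

A 6-joint arm with a two-finger parallel gripper is mounted at the origin on a cart in front of the work surface, level with it; the furniture and walls round the work are solid. World frame = base frame: x ahead of the robot, y to its left, z up, the work surface at z = 0. Lengths are in m, angles in degrees, forces in N, time in s.
With the tool pointing down it reaches from about 0.325 to 0.775 m from the base axis. Payload 5.5 kg.
Tool frame: the origin (TCP) lies at the centre of the arm's flange, where the gripper is bolted on; the fingertips stand 182 mm ahead of it and the grasp point (between the pads) lies 163 mm ahead of it; z points along the fingers, y is the line along which they close (so a half turn about z gives the same grasp; the last joint's range is limited). The gripper opens to 88 mm and grips with 3 to 60 N. Pads are 20 mm wide; open, the fingers measure 115 mm over their backs; the gripper's body (75 mm by 178 mm) begins 61 mm behind the grasp point.
Start: joints at [63.558, 5.22, 70.514, -0, 104.267, -3.249], TCP at [0.236, 0.552, 0.405] pointing down, gripper open.
Joint ranges: [-164.24, 164.24], [-49.07, 125.15], [9.68, 141.18], [-86.29, 266.29], [3.28, 154.24], [-151.56, 151.56]. Speed limits (degrees/s): [147.25, 147.25, 172.46, 180, 180, 180].

### API

Orientations are given as [roll, pitch, yaw] about the fixed x, y, z axes, in that order (R = Rz(yaw) Ry(pitch) Rx(roll)).
In Python, from station import r gives the robot as it stands. The module is installed in compiled form; this text tells all that it offers. Calls block until the motion is done:
- r.reach(position, orientation): joint-space move of the TCP to a pose.
- r.servo_line(position, rotation=None, speed=0.15): straight line of the TCP; rotation=None keeps the orientation; speed is the mean speed in m/s.
- r.move_joints(angles): joint-space move.
- r.let_go() and r.grab(squeeze=None): open the fingers fully, or close them until they stop; squeeze is the grip in N (None keeps the last).
- r.wait(seconds).
- r.inverse_kinematics(position, orientation): joint angles nearest the present ones, or None.
- r.sense(): the state.
- r.snapshot(name): name is "scene" or "top" or "wrist"; returns a dict with "frame" (420x560x3 uint8, red, green, blue), "fx", "fy", "cx", "cy" (pixels), "R" (3x3) and "t" (3): a world point X has camera coordinates R X + t. Camera axes: x right, y down, z forward; pixel columns grow to the right and rows downward; lengths in m; the calibration is good to about 2 mm. A picture is of the moment at which its call begins. There is no depth.
A pose or a line that the arm cannot do raises r.IKError and nothing moves.
- r.hand_in(): hands the job in; it is judged then, once.
The state is a dict: "clock": time; "joints": joint angles; "joint_vel": joint speeds; "joint_torque": joint torques, N m; "tcp_pos": TCP position; "orientation": TCP orientation; "contact_force": force on the tool from outside, world axes, zero at the start; "torque": the same for the moment, N m; "opening": finger opening in m; "gripper_force": force on a finger pad.
Only numpy, scipy, OpenCV 4.12 (cv2) and the standard library are available. Lean on these libraries where they do the work, as an engineer would, in place of code of your own. Each camera call takes 0.05 s, during which the arm holds its last target. There are 200 camera calls.

### The job

The thin metal blank lies between the low fences of the feed bed, where it cannot be gripped: pressing on it only gently (16 N at the most), slide it along the channel until its front end overhangs the open end of the bed, still lying on the deck. Then pinch the overhanging end by its two long edges, lift the blank clear without dropping it, lay it flat and lengthwise on the pad of the work rest with its far end butted gently against the end stop, and let go. Leave the other things on the bench alone.

Things in the scene. Friction and masses are not known exactly. Their poses are not given: they have to be found in the camera images.
- blank: Flat bare metal blank, no holes, 150 (x) x 50 (y) x 4 (z) mm, 80 to 170 g, lying on the sloping deck of the bed. Origin: centre of its underside; x along its length, at the start towards the bed's back stop, so the front end is at x = -75 mm; z out of its upper face. At the start its front end is 7 to 9 mm inside the open end of the bed, its far end 1 to 3 mm from the back stop.
- bed: Feed bed, fixed: grey foot, dark steel deck 170 x 78 mm sloping 8 degrees up towards its open -x end, facing roughly the robot; 60 mm high at its middle. Origin on the bench below that middle, z vertical. Grey fences on both long sides and a back stop at +x stand 6 mm above the deck; fences 54 mm apart inside. Rigid: 1 mm of depth changes a press by 5 to 20 N; over 16 N spoils the blank.
- rest: Work rest, fixed: grey foot 120 x 90 mm, column, and a narrow flat pad 110 (x) x 40 (y) mm with black rubber top at z = 60 mm. Origin on the bench under the pad's middle; x along the pad to the end stop, roughly away from the robot. A blank butted to the stop has its centre at x = -20 mm and juts 40 mm past the pad's near end, 5 mm at each side.
- scraper: Bystander: red-handled scraper lying on the bench, 74 x 153 x 16 mm. Origin at the middle of its underside.
- caliper: Bystander: caliper lying on the bench near the front, 72 x 212 x 12 mm. Origin at the middle of its underside.
- marker_blue: Bystander: marker pen lying on the bench between bed and rest, 16 x 136 x 18 mm. Origin at the middle of its underside.
- bed_mouth (a point): Middle of the front edge of the bed's deck at its open end, on the deck surface, 72 mm above the bench (bed frame: x = -84, y = 0, z = 72 mm); free air before and below it. The blank tips off if it juts more than 75 mm past this edge. Fingertips grip it little better than the deck does: under about 6 N they slip, 8 to 10 N drags it.
- rest_stop (a point): Foot of the rest's end stop, at pad-top level in the middle of the face that looks along the pad (rest frame: x = 55, y = 0, z = 60 mm). The steel stop is 12 mm thick, 40 mm wide and rises 12 mm above the pad. Over 16 N of the blank on pad or stop spoils it.
There are look-alikes about, which are no part of the job. What is shaped like the blank but black is not meant. What is shaped like the bed but turquoise is not meant.

How it is judged (in metres and radians):
On the way, in this order (a step that is already met when the one before it is completed fails the run):
1. the blank lies on the deck in the bed's channel with its front end overhanging the open end by 20 to 70 mm (x of blank in the frame of bed between -0.08 and -0.03 m and z of blank in the frame of bed between 0.06 and 0.074 m and angle between blank's own z axis and vertical between 0.09 and 0.19 rad and contact force between blank and bed above 0.1 N), for 0.2 s.
2. the blank is pinched by the fingers and lifted clear of the bed (its centre at least 90 mm above the bench) (height (world z) of blank above 0.09 m and contact force between the fingers and blank above 1 N and contact force between blank and bed below 0.1 N), for 0.2 s.
At the end, for the whole second after the job is handed in: the blank lies flat and still on the pad of the rest, lengthwise within 0.10 rad and centred across it within 10 mm, its far end against the end stop (gap no more than 3.5 mm), and is let go (x of blank in the frame of rest between -0.0235 and -0.014 m and y of blank in the frame of rest between -0.01 and 0.01 m and z of blank in the frame of rest between 0.057 and 0.063 m and angle between blank's own z axis and vertical below 0.05 rad and angle between the x axis of blank and the x axis of rest, either way round below 0.1 rad and linear speed of blank below 0.01 m/s and contact force between the fingers and blank below 0.1 N); the robot touches nothing.
It fails at once if the blank is pressed against the bed with more than 16 N (contact force between blank and bed above 16 N).
It fails at once if the blank is pressed against the rest or its stop with more than 16 N (contact force between blank and rest above 16 N).
It fails at once if the blank is dropped or falls off (height (world z) of blank below 0.045 m).
It fails at once if a bystander is pushed more than 20 mm (distance of any of scraper, caliper, marker_blue from where it was at the start of the episode above 0.02 m).
It also fails if it takes over 64 s, if anything falls off the work surface, if the arm or the gripper's body presses on something with over 40 N, if the wrist force passes 120 N, or if a joint passes its speed limit or range.

## Working session

There is one attempt and no reset: what is moved stays moved. The work goes in short steps, each a Python script; the robot and the scene stay as the last script left them, time stands still between calls to the robot, and variables do not carry over. Pictures are saved under pics/ and viewed, at most 10 in all, crops included, and the job is handed in when it is done.

```bash
mkdir -p pics; python3 - <<'E'
from station import r
import cv2,pickle
S={}
for n in("scene","top","wrist"):
    s=r.snapshot(n);S[n]=s
    cv2.imwrite(f"pics/{n}0.png",s["frame"][:,:,::-1])
    print(n,s["fx"],s["cx"],s["cy"],s["R"].round(3).tolist() if hasattr(s["R"],'tolist') else s["R"],s["t"])
pickle.dump(S,open("s0.pkl","wb"))
st=r.sense();print(st)
E
```

```text
scene 531.3998466568335 282.107467434403 208.72088883908017 [[-0.584, -0.811, 0.004], [-0.359, 0.254, -0.898], [0.728, -0.526, -0.44]] [0.33264503 0.24780855 1.57356313]
top 446.52568661898596 281.5066141865384 213.37302774514166 [[-0.004, -1.0, -0.007], [-0.995, 0.005, -0.101], [0.101, 0.007, -0.995]] [0.04513622 0.5406646  1.3554292 ]
wrist 290.46415850043485 279.92314013073167 206.64887799881384 [[0.393, 0.919, -0.001], [0.879, -0.376, 0.295], [0.27, -0.117, -0.956]] [-0.59962287 -0.03619129  0.3911073 ]
{'clock': 0.15, 'joints': array([ 6.35584756e+01,  5.25391247e+00,  7.05641256e+01, -3.69756168e-04,
        1.04267745e+02, -3.24871884e+00]), 'joint_vel': array([ 0.06453043, -0.11276919, -0.21909356,  0.03545239,  0.11889758,
       -0.03142791]), 'joint_torque': array([ 1.64677745e-03, -4.47052968e+01, -4.06902945e+01,  6.98495773e-02,
        2.76581675e-02, -6.76757986e-05]), 'tcp_pos': array([0.23632184, 0.55155558, 0.40377775]), 'orientation': array([-1.79914334e+02, -4.50346755e-03,  1.56807100e+02]), 'contact_force': array([0.37468116, 1.11729036, 0.7806931 ]), 'torque': array([0.02764267, 0.01040143, 0.01156327]), 'gripper_force': 0.0, 'opening': 0.08778801643246546}
```

View pics/top0.png

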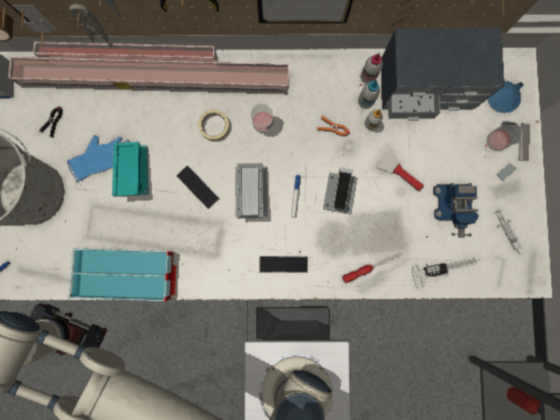

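View pics/scene0.png

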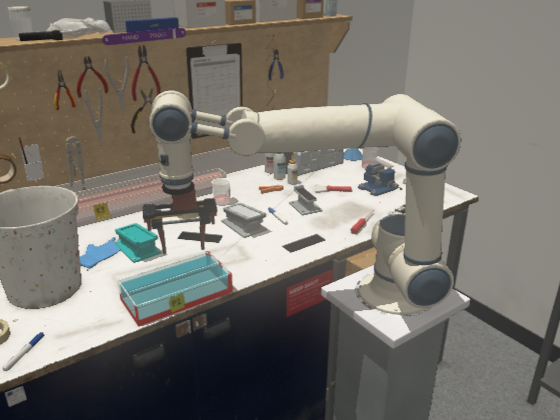

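The grey bed is at about (251,190), with its look-alike, the turquoise bed, at (130,168). The black plates at (198,187) and (284,264) are blank look-alikes. The rest is at (340,190) with a black pad and the marker at (296,196). The grey bed with the bare bright plate fits the description, so I'll confirm it in an enlarged crop.

```bash
python3 - <<'E'
import cv2
a=cv2.imread("pics/top0.png")[152:227,225:365]
cv2.imwrite("pics/crop1.png",cv2.resize(a,(784,420),interpolation=cv2.INTER_CUBIC))
E
```

```text
(no output)
```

View pics/crop1.png

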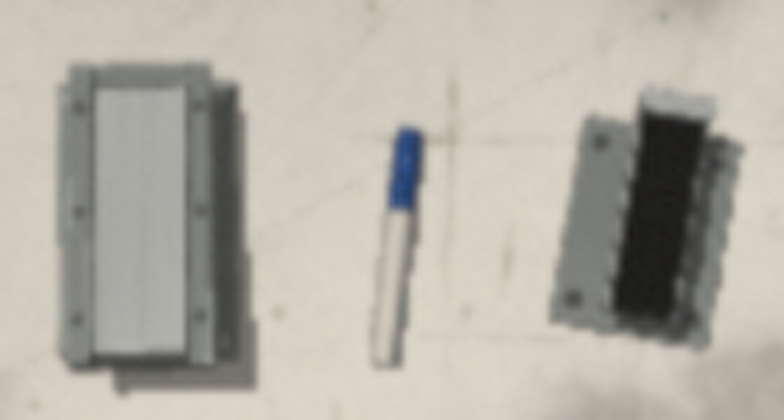

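Confirmed: crop left shows the bare silver blank in the grey bed (plate corners (95,88), (185,88), (187,353), (94,353)), and crop right the rest with its black pad (640,110)-(612,312) and light stop at the top. Next come coarse poses and a closer wrist look.

```bash
cat > h.py <<'E'
import numpy as np,cv2,pickle
from scipy.spatial.transform import Rotation as Ro
def unproj(s,px,z):
    R=np.array(s["R"]);C=-R.T@np.array(s["t"])
    d=R.T@np.array([(px[0]-s["cx"])/s["fx"],(px[1]-s["cy"])/s["fy"],1]);return C+d*(z-C[2])/d[2]
def proj(s,X):
    c=np.asarray(X)@np.array(s["R"]).T+np.array(s["t"]);return np.c_[s["fx"]*c[:,0]/c[:,2]+s["cx"],s["fy"]*c[:,1]/c[:,2]+s["cy"]]
def rpy(M): return Ro.from_matrix(M).as_euler('xyz',degrees=True)
def tool(R): return Ro.from_euler('xyz',R,degrees=True).as_matrix()
E
python3 - <<'E'
from h import *
S=pickle.load(open("s0.pkl","rb"));t=S["top"]
f=lambda p,z:unproj(t,(225-.4+p[0]/5.6,152-.4+p[1]/5.6),z).round(4)
print("blank",[f(p,z) for p,z in [((95,88),.054),((185,88),.054),((187,353),.075),((94,353),.075)]])
print("pad",[f(p,.06) for p in [(641,110),(705,120),(612,312),(672,320)]])
print("marker",f((408,130),.015),f((383,365),.015))
w=S["wrist"];C=-np.array(w["R"]).T@w["t"];T=tool([-179.914,0,156.807])
print("cam in tool",T.T@(C-[.23632,.55156,.40378]),"axes in tool",(np.array(w["R"])@T).round(3))
E
```

```text
blank [array([0.681 , 0.1648, 0.054 ]), array([0.6807, 0.1154, 0.054 ]), array([0.5326, 0.1128, 0.075 ]), array([0.5328, 0.1625, 0.075 ])]
pad [array([ 0.6659, -0.1335,  0.06  ]), array([ 0.6602, -0.1682,  0.06  ]), array([ 0.5552, -0.116 ,  0.06  ]), array([ 0.5507, -0.1483,  0.06  ])]
marker [ 0.6641 -0.0079  0.015 ] [0.5313 0.0071 0.015 ]
cam in tool [ 8.08923214e-02 -7.44866871e-05  1.99330519e-02] axes in tool [[ 0.     1.    -0.001]
 [-0.956  0.    -0.295]
 [-0.295  0.001  0.956]]
```

```bash
python3 - <<'E'
from station import r
from h import *
W={}
for n,p,y in(("bed",[.655,.139,.37],180.9),("rest",[.66,-.145,.37],170.2)):
    try:
        r.reach(p,[180,0,y if y<=180 else y-360])
    except r.IKError as e: print(n,e); continue
    r.wait(.3); s=r.snapshot("wrist"); W[n]=s
    cv2.imwrite(f"pics/w_{n}.png",cv2.resize(s["frame"][:,:,::-1],None,fx=800/560,fy=800/560,interpolation=cv2.INTER_CUBIC))
    st=r.sense();print(n,st["clock"],st["joints"].round(1),st["contact_force"].round(2),st["tcp_pos"].round(4),st["orientation"].round(2))
pickle.dump(W,open("w.pkl","wb"))
E
```

```text
bed 2.6167 [  9.1  15.9  62.    0.  102.1 -81.8] [ 0.92 -0.09  0.33] [0.6549 0.1394 0.37  ] [ 180.      0.   -179.07]
rest 4.0667 [-15.2  16.9  60.8   0.  102.2 -95.5] [-0.37 -0.38 -0.02] [ 0.6602 -0.1441  0.3701] [180.     0.   170.28]
```

View pics/w_bed.png

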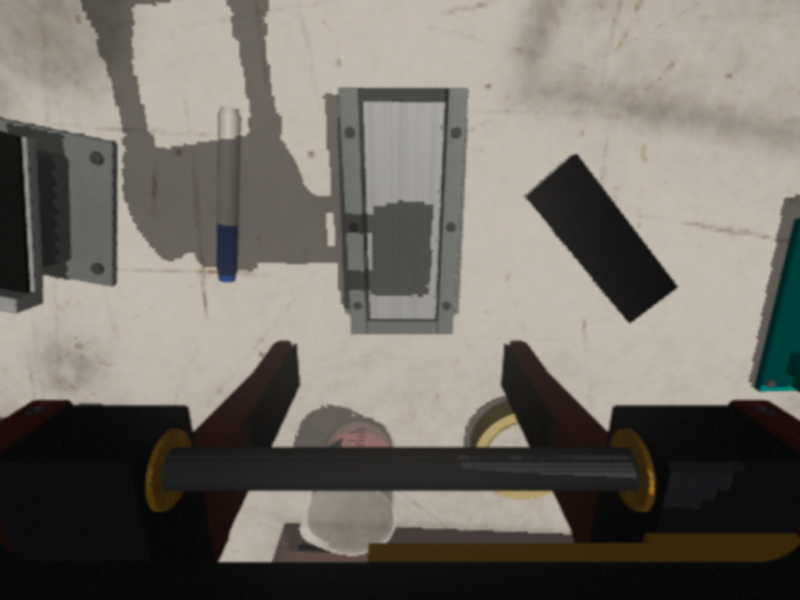

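View pics/w_rest.png

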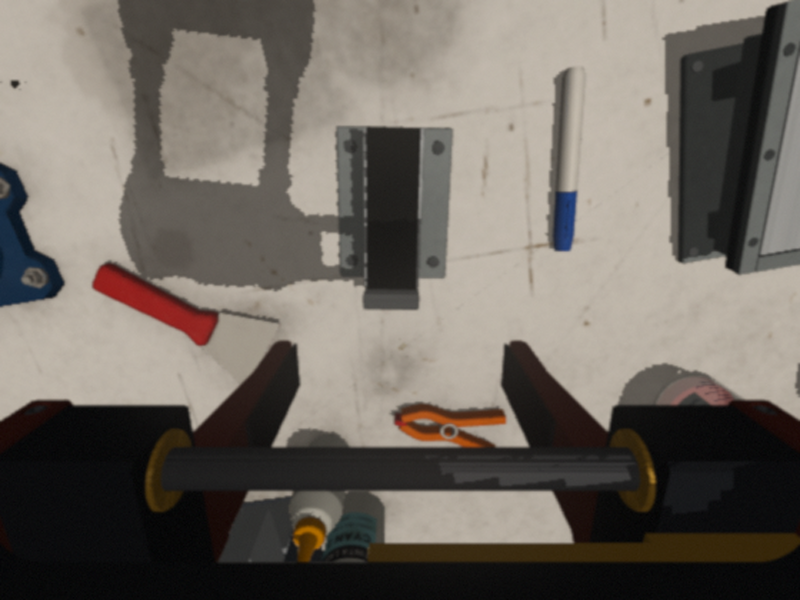

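The wrist image of the bed shows the bed's fence corners (339,88), (468,88), (452,334), (352,334) and the blank's corners (362,101), (446,101), (438,320), (370,320). The rest image shows the pad's near corners (366,128), (420,128), the pad/stop line near row 290 and the stop's far edge near row 308. The marker, scraper and a black plate are all clear of both.

```bash
python3 - <<'E'
from h import *
from scipy.optimize import least_squares
W=pickle.load(open("w.pkl","rb"));T=pickle.load(open("s0.pkl","rb"))["top"];k=.7
ws=lambda a:np.array(a,float)*k+(k-1)/2
tc=lambda a:np.array(a,float)/5.6+np.array([225,152])+(1/5.6-1)/2
def world(p,L): 
    c,s=np.cos(p[2]),np.sin(p[2]);return np.array(L)@np.array([[c,s,0],[-s,c,0],[0,0,1]])+[p[0],p[1],0]
def fit(obs,p0,nm):
    f=lambda p:np.concatenate([(proj(s,world(p,L))-px).ravel() for s,px,L in obs])
    o=least_squares(f,p0,loss='soft_l1');print(nm,o.x.round(4),np.rad2deg(o.x[2]).round(2),"res px",f(o.x).round(1))
    return o.x
a=np.deg2rad(8);B=lambda x,y,z:[x*np.cos(a)+z*np.sin(a),y,.06-x*np.sin(a)+z*np.cos(a)]
bl=[B(-.075,.025,.004),B(-.075,-.025,.004),B(.075,-.025,.004),B(.075,.025,.004)]
ow=ws([(446,101),(362,101),(370,320),(438,320)]); ot=tc([(94,353),(187,353),(185,88),(95,88)])
w=W["bed"]
for nm,o in(("w",[(w,ow,bl)]),("t",[(T,ot,bl)]),("both",[(w,ow,bl),(T,ot,bl)])): fit(o,[.607,.139,0],"blank "+nm)
fe=[B(-.085,.039,.006),B(-.085,-.039,.006)]
fit([(w,ws([(468,88),(339,88)]),fe)],[.607,.139,0.02],"bed front fence w")
for p,q in zip(ws([(468,88),(339,88),(352,334),(452,334)]),[.078,.078,.054,.054]): print(unproj(w,p,q).round(4))
w=W["rest"]
pd=[[-.055,.02,.06],[-.055,-.02,.06]]
fit([(w,ws([(420,128),(366,128)]),pd)],[.607,-.141,-.17],"rest near w")
fit([(w,ws([(420,128),(366,128),(419,290),(365,290)]),pd+[[.055,-.0,.06]]*0+[[.055,.02,.06],[.055,-.02,.06]])],[.607,-.141,-.17],"rest w")
fit([(T,tc([(641,110),(705,120),(612,312),(672,320)]),[[.055,.02,.06+.012],[.055,-.02,.072],[-.055,.02,.06],[-.055,-.02,.06]])],[.607,-.141,-.17],"rest t")
g=cv2.cvtColor(w["frame"],cv2.COLOR_RGB2GRAY);print(g[80:100,275].tolist(),g[195:222,275].tolist())
g=cv2.cvtColor(W["bed"]["frame"],cv2.COLOR_RGB2GRAY);print(g[56:78,283].tolist(),g[218:238,283].tolist())
for row in(90,125):print(g[row,232:332].tolist())
E
```

```text
blank w [0.6094 0.1415 0.0204] 1.17 res px [-0.6  0.3  0.7  0.5  0.8 -0.7 -0.9 -0.8]
blank t [0.6063 0.139  0.0141] 0.81 res px [-0.1  0.2 -0.  -0.1  0.1 -0.2 -0.   0.1]
blank both [0.6092 0.1411 0.0188] 1.08 res px [-0.8  0.   0.4  0.2  0.3 -0.9 -1.3 -1.  -0.7 -0.7 -0.6 -1.1 -0.7 -1.1
 -0.9 -0.8]
bed front fence w [0.6121 0.1409 0.017 ] 0.97 res px [ 0.7  0.  -0.7  0. ]
[0.5282 0.1778 0.078 ]
[0.5295 0.1011 0.078 ]
[0.6971 0.1033 0.054 ]
[0.6958 0.1802 0.054 ]
rest near w [ 0.6098 -0.1398 -0.1686] -9.66 res px [ 2.6  0.  -2.6  0. ]
rest w [ 0.6096 -0.1407 -0.174 ] -9.97 res px [ 1.9  0.1 -3.3 -0.1  0.3  0.1 -0.3 -0. ]
rest t [ 0.6069 -0.1407 -0.1557] -8.92 res px [-0.9 -0.2  0.8 -0.1 -1.2 -0.1  1.2  0.4]
[176, 177, 176, 176, 173, 169, 171, 167, 141, 86, 46, 40, 39, 40, 39, 38, 39, 37, 38, 38] [32, 32, 34, 34, 34, 35, 36, 44, 56, 60, 65, 74, 79, 78, 77, 77, 77, 79, 79, 79, 81, 109, 156, 173, 176, 176, 177]
[185, 184, 184, 183, 173, 132, 89, 72, 72, 74, 73, 74, 73, 73, 82, 114, 149, 157, 160, 159, 158, 158] [152, 152, 152, 150, 138, 98, 78, 96, 106, 108, 108, 107, 107, 107, 108, 127, 
[... 280 characters left out ...]
163, 163, 162, 161, 160, 159, 160, 161, 163, 163, 161, 163, 164, 162, 159, 158, 157, 157, 159, 160, 156, 141, 132, 112, 73, 71, 96, 111, 105, 89, 80, 77, 75, 77, 81, 98, 112, 118, 113, 121, 152, 170, 170, 164, 165]
[105, 96, 96, 96, 93, 82, 68, 67, 88, 105, 109, 111, 111, 111, 113, 111, 111, 112, 113, 108, 89, 70, 60, 81, 127, 151, 152, 150, 148, 150, 153, 155, 155, 155, 155, 157, 155, 156, 156, 155, 156, 154, 153, 154, 157, 156, 152, 149, 149, 152, 154, 153, 155, 155, 158, 158, 158, 158, 156, 157, 156, 156, 158, 157, 157, 157, 158, 157, 155, 152, 153, 153, 154, 158, 158, 151, 128, 89, 65, 86, 105, 113, 114, 116, 116, 116, 118, 118, 118, 118, 116, 110, 119, 150, 174, 183, 184, 183, 184, 183]
```

```bash
cat >> h.py <<'E'
from station import r
a8=np.deg2rad(8);YB=np.deg2rad(1.0);BED=np.array([.610,.1403,.06])
Rz=Ro.from_euler('z',YB).as_matrix()
U=Rz@[-np.cos(a8),0,np.sin(a8)];N=Rz@[np.sin(a8),0,np.cos(a8)]
RT=np.c_[U,np.cross(-N,U),-N];RPY=rpy(RT)
def F(n=8,dt=.01):
    v=[]
    for _ in range(n): r.wait(dt);v.append(r.sense()["contact_force"])
    return np.mean(v,0)
def tipped(s,h): return BED-s*U+h*N+.182*N   # s: deck coord towards the back stop, h: above deck
E
python3 - <<'E'
from h import *
r.reach([.61,.1403,.32],RPY); r.grab(5)
r.reach(tipped(.02,.020),RPY)
r.wait(.3); b=F(20); print("bias",b.round(2),"opening",r.sense()["opening"],r.sense()["clock"])
h=.020;log=[]
while h>-.003:
    h-=.001 if h>.0085 else .00025
    r.servo_line(tipped(.02,h),speed=.03)
    f=(F(4)-b)@N
    log.append((round(h*1e3,2),round(f,1)))
    if f>2.5: break
print(log[-8:],r.sense()["clock"])
pickle.dump((b,h),open("press.pkl","wb"))
E
```

```text
bias [ 0.14 -0.03 -0.08] opening 0.0003453632111553893 7.4333
[(6.0, np.float64(-0.4)), (5.75, np.float64(0.1)), (5.5, np.float64(-0.1)), (5.25, np.float64(-0.2)), (5.0, np.float64(-0.0)), (4.75, np.float64(0.2)), (4.5, np.float64(0.6)), (4.25, np.float64(2.6))] 15.0833
```

```bash
python3 - <<'E'
from h import *
b,h=pickle.load(open("press.pkl","rb"));s=.02;log=[]
def go(): 
    r.servo_line(tipped(s,h),speed=.04); f=F(5)-b; return f@N,f@U
for _ in range(12):
    h-=.0001; f=go(); log.append((round(h*1e3,2),round(f[0],1)))
    if f[0]>8: break
print(log)
log=[];bad=False
while s>.02-.061:
    s-=.004; h+=np.clip((f[0]-9)*.00004,-.00012,.0002)
    f=go(); log.append((round(s*1e3),round(h*1e3,2),round(f[0],1),round(f[1],1)))
    if f[0]>13: h+=.0003;f=go()
    if f[0]<3: bad=True;print("lost");break
print([tuple(map(float,x)) for x in log]);print(r.sense()["clock"])
r.servo_line(tipped(s,h+.03),speed=.1)
r.reach([.66,.1403,.37],[180,0,-179]); r.wait(.2); w=r.snapshot("wrist");t=r.snapshot("top")
pickle.dump((w,t),open("slid.pkl","wb"))
cv2.imwrite("pics/slid.png",cv2.resize(w["frame"][:,:,::-1],(800,600),interpolation=cv2.INTER_CUBIC));print(r.sense()["clock"])
E
```

```text
[(4.15, np.float64(4.5)), (4.05, np.float64(5.5)), (3.95, np.float64(5.3)), (3.85, np.float64(5.7)), (3.75, np.float64(5.6)), (3.65, np.float64(6.2)), (3.55, np.float64(6.3)), (3.45, np.float64(6.6)), (3.35, np.float64(7.3)), (3.25, np.float64(7.4)), (3.15, np.float64(7.8)), (3.05, np.float64(7.9))]
[(16.0, 3.01, 7.2, -0.8), (12.0, 2.94, 6.9, -1.0), (8.0, 2.85, 6.7, -1.3), (4.0, 2.76, 7.2, -1.6), (0.0, 2.69, 7.5, -2.1), (-4.0, 2.63, 7.3, -1.8), (-8.0, 2.56, 7.9, -2.0), (-12.0, 2.52, 7.8, -1.8), (-16.0, 2.47, 7.8, -1.5), (-20.0, 2.42, 8.1, -2.2), (-24.0, 2.38, 8.6, -1.9), (-28.0, 2.37, 8.2, -2.2), (-32.0, 2.33, 8.7, -2.3), (-36.0, 2.32, 8.2, -2.0), (-40.0, 2.29, 8.5, -1.9), (-44.0, 2.27, 8.9, -2.3)]
23.25
24.5667
```

View pics/slid.png

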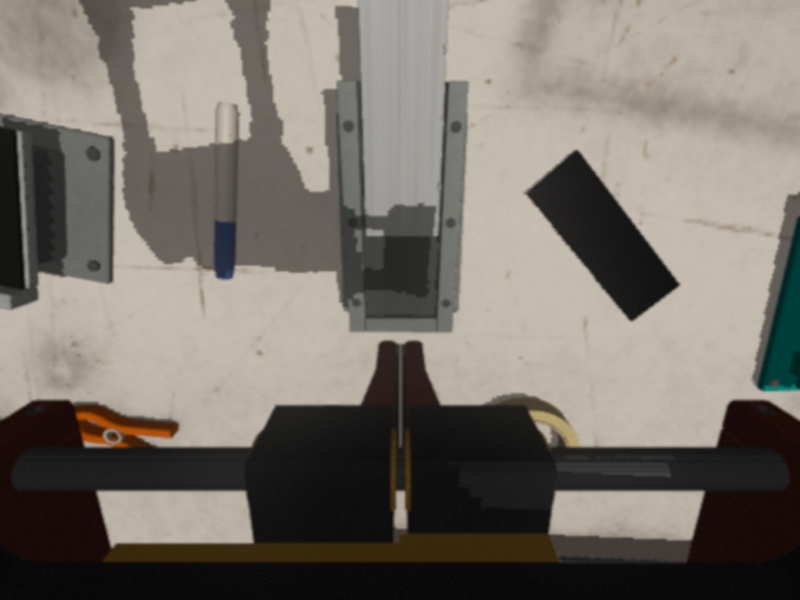

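The blank slid cleanly in its channel. Its rear edge is now near row 236 (cols 362-438) and its front end is past the top of the image. I'll measure the overhang numerically.

```bash
python3 - <<'E'
from h import *
w,t=pickle.load(open("slid.pkl","rb"))
def s_of(cam,px,off):
    R=np.array(cam["R"]);C=-R.T@np.array(cam["t"]);d=R.T@np.array([(px[0]-cam["cx"])/cam["fx"],(px[1]-cam["cy"])/cam["fy"],1])
    P0=BED+off*N;X=C+d*(((P0-C)@N)/(d@N));return X,-(X-BED)@U
k=.7;f=lambda p:np.array(p)*k-.15
print("rear",s_of(w,f((400,236)),.004)); print("fence front",s_of(w,f((347,82)),.006),s_of(w,f((460,82)),.006))
W=pickle.load(open("w.pkl","rb"))["bed"];print("rear before",s_of(W,f((404,320)),.004),"front before",s_of(W,f((404,101)),.004))
print("edges",s_of(w,f((361,130)),.004),s_of(w,f((444,130)),.004))
g=cv2.cvtColor(t["frame"],cv2.COLOR_RGB2GRAY);print(g[195:240,250].tolist())
E
```

```text
rear (array([0.62234194, 0.13953648, 0.0623069 ]), np.float64(0.011885717873451438))
fence front (array([0.52972524, 0.10663362, 0.0774217 ]), np.float64(-0.08248789729190481)) (array([0.52851969, 0.1732032 , 0.07742783]), np.float64(-0.08253188933818961))
rear before (array([0.68509817, 0.14307617, 0.05347975]), np.float64(0.07531141873348346)) front before (array([0.53538153, 0.13993037, 0.07452556]), np.float64(-0.07590898501683252))
edges (array([0.55547975, 0.11413215, 0.07176465]), np.float64(-0.05607100638246806)) (array([0.55454614, 0.16561453, 0.07176956]), np.float64(-0.05610632513582812))
[175, 176, 176, 175, 176, 176, 175, 176, 176, 175, 170, 148, 114, 106, 131, 178, 200, 204, 203, 202, 199, 200, 197, 193, 188, 186, 185, 188, 183, 164, 129, 160, 186, 190, 192, 193, 194, 194, 195, 196, 195, 198, 197, 196, 196]
```

```bash
python3 - <<'E'
from h import *
def gp(s,h): return BED-s*U+h*N+.163*N+np.array([0,-.0003,0])
s=-.1005
r.let_go(); r.reach(gp(s,.05),RPY)
r.servo_line(gp(s,.002),speed=.06); r.wait(.2); b=F(10)
r.grab(3); r.wait(.1); f=F(10)-b; st=r.sense(); print("gentle",st["opening"],st["gripper_force"],f.round(2))
r.wait(.05)
if abs(st["opening"]-.05)<.0015 and np.linalg.norm(f)<3:
    r.grab(40); r.wait(.2); st=r.sense(); print("firm",st["opening"],st["gripper_force"],(F(10)-b).round(2))
    r.servo_line(gp(s,.012),speed=.03); print((F(6)-b).round(2))
    r.servo_line(gp(s,.10),speed=.12); r.wait(.2); st=r.sense(); print(st["opening"],(F(10)-b).round(2),st["torque"].round(3),st["clock"])
    s=r.snapshot("wrist");cv2.imwrite("pics/lift.png",s["frame"][:,:,::-1])
    s=r.snapshot("scene");cv2.imwrite("pics/lift_s.png",cv2.resize(s["frame"][100:300,150:400,::-1],(750,600)))
E
```

```text
gentle 0.04995403614474822 2.995495945215225 [-0.05  0.4  -0.05]
firm 0.049039180890054566 39.99206900596619 [-0.36  0.5  -0.4 ]
[ 0.01  0.61 -1.25]
0.04933756165194613 [-0.12  0.51 -0.86] [ 0.069 -0.096 -0.02 ] 30.8917
```

View pics/lift_s.png

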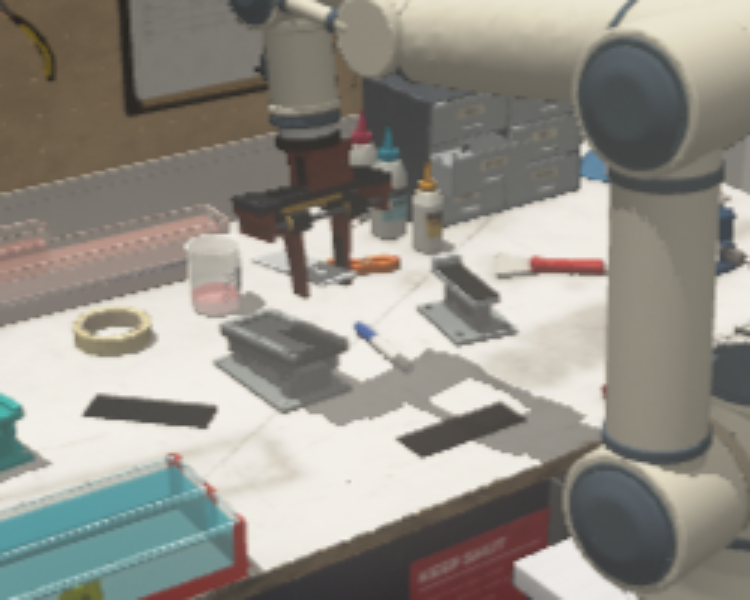

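The blank hangs from the fingers, roughly square to them (thin plate at (255-350, 255-280)), and the bed at (285,350) is empty. Next I lower it over the rest.

```bash
cat >> h.py <<'E'
RY=np.deg2rad(-9.7);REST=np.array([.609,-.1407,0]);Rr=Ro.from_euler('z',RY).as_matrix()
Q=np.c_[-Rr[:,0],Rr[:,1],[0,0,-1.]];QR=rpy(Q);RX=Rr[:,0]
def rp(xc,zu): return REST+Rr@[xc-.0375,0,zu+.165]  # blank centre x in rest, underside height
E
python3 - <<'E'
from h import *
p=r.sense()["tcp_pos"]
r.servo_line([p[0],p[1],.36],rotation=QR,speed=.15)
r.servo_line(rp(-.032,.16),rotation=QR,speed=.2)
r.servo_line(rp(-.032,.070),speed=.08); r.wait(.3); b=F(12)
w=r.snapshot("wrist");cv2.imwrite("pics/place.png",cv2.resize(w["frame"][:,:,::-1],(800,600)))
z=.070;log=[]
while z>.056:
    z-=.001 if z>.0635 else .0003
    r.servo_line(rp(-.032,z),speed=.03); f=(F(4)-b); log.append((round(z*1e3,1),float(f[2].round(1))))
    if f[2]>1.5: break
print(log[-5:],r.sense()["clock"],r.sense()["opening"])
pickle.dump((b,z),open("place.pkl","wb"))
E
```

```text
[(60.6, 0.3), (60.3, 0.4), (60.0, -0.5), (59.7, 0.4), (59.4, 3.5)] 40.0667 0.04910715930029085
```

View pics/place.png

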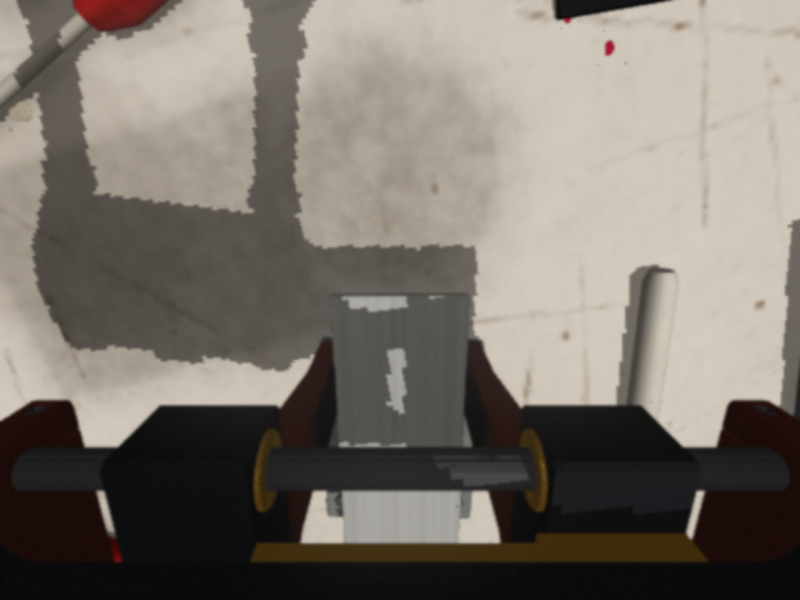

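The blank is level and square in the fingers (front corners (330,295), (472,295)), over the rest and aligned with it. Now I raise it a touch, slide to the stop, settle and release.

```bash
python3 - <<'E'
from h import *
b,z=pickle.load(open("place.pkl","rb"));z+=.0004
r.servo_line(rp(-.032,z),speed=.03);f0=(F(6)-b);x=-.032;log=[];hit=False
while x<-.006:
    x+=.001 if x<-.0255 else .0004
    r.servo_line(rp(x,z),speed=.03);f=F(4)-b;log.append((round(x*1e3,1),float((f@RX).round(1)),float(f[2].round(1))))
    if f@RX<-2.2: hit=True;break
print(f0.round(1),log[-8:],hit,r.sense()["clock"])
if hit:
    for _ in range(6):
        if (F(4)-b)[2]>.8: break
        z-=.0002; r.servo_line(rp(x,z),speed=.03)
    f=F(6)-b; print(f.round(1),f@RX)
    r.let_go(); r.wait(.2); r.servo_line(rp(x,.18),speed=.12)
    r.reach(rp(x+.03,.21),QR); r.wait(.2)
    w=r.snapshot("wrist");t=r.snapshot("top");pickle.dump((w,t),open("end.pkl","wb"))
    cv2.imwrite("pics/end.png",cv2.resize(w["frame"][:,:,::-1],(800,600)))
    print(r.sense()["clock"])
E
```

```text
[-0.1  0.2  2.4] [(-23.0, -0.4, 1.5), (-22.6, -0.7, 1.8), (-22.2, -0.4, 1.4), (-21.8, -0.5, 1.6), (-21.4, -0.1, 1.6), (-21.0, -0.5, 1.6), (-20.6, -0.7, 1.7), (-20.2, -4.6, 3.4)] True 45.75
[-4.2  0.9  3.5] -4.265199082712862
48.5333
```

View pics/end.png

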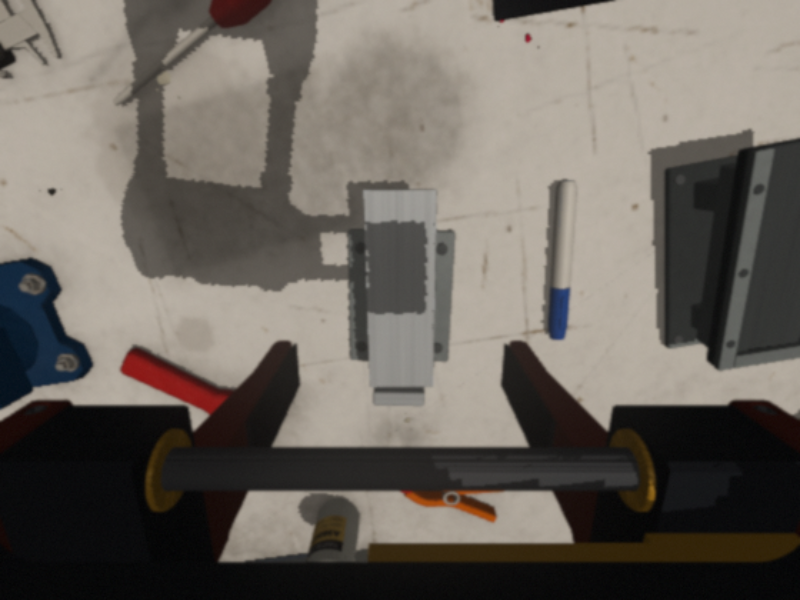

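The blank lies flat on the pad, with its far end (369-433, 387) against the stop (373-424, 388-405), centred to about 2 mm, and the fingers are clear.

```bash
python3 -c "
from station import r
print(r.hand_in())"
```

```text
the job is handed in; nothing more can be done
None
```

The job is handed in: the blank was slid out, pinched, lifted, laid flat on the rest's pad against the end stop and released at about 48.5 s, with about 9 N as the highest press I measured; the hand-in returned no verdict.

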